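# Open the swab box at the blood-sampling trolley

## Robot

A 6-joint arm with a two-finger parallel gripper is mounted at the origin on the work surface. World frame = base frame: x ahead of the robot, y to its left, z up, the work surface at z = 0. Lengths are in m, angles in rad, forces in N, time in s.
With the tool pointing down it reaches from about 0.225 to 0.725 m from the base axis. Payload 3.1 kg.
Tool frame: the origin (TCP) lies where the fingers leave the gripper's body, on its centre line; the fingertips stand env.tip_reach ahead of it and the grasp point (between the pads) lies 54 mm ahead of it (env.tip_reach is the distance from the TCP to the fingertips, in m); z points along the fingers, y is the direction in which the jaws open and shut (so a half turn about z gives the same grasp; the last joint's range is limited). The gripper opens to 85 mm and grips with 20 to 120 N. Pads are 22 mm wide; open, the fingers measure 114 mm over their backs; the gripper's body (76 mm by 85 mm) begins 54 mm behind the grasp point. The pads swing forward as they close: fully open they stand 13 mm farther back than shut.
Start: joints at [-1.276, 0.048, 0.099, 1.622, 0, 1.443], TCP at [0.215, -0.479, 0.304] pointing down, gripper open.
Joint ranges: [-2.91, 2.91], [-0.99, 1.94], [-1.21, 1.42], [-2.12, 2.29], [-1.49, 1.47], [-3.14, 3.14]. Speed limits (rad/s): [2.79, 2.79, 3.14, 3.14, 3.14, 3.14].

## Interface

Orientations are given as [roll, pitch, yaw] about the fixed x, y, z axes, in that order (R = Rz(yaw) Ry(pitch) Rx(roll)).
In Python, from rig import env gives the robot as it stands.
- The arm moves only by the tool carry_out, never from a script. Its argument "deltas" is a list of rows, each a list of 3 entries, a list of its own where there are three numbers: the shift along the tool's x, y, z in mm, then the turn about the tool's z in rad, then the finger opening in mm, from 0 to 85.4. A call has 1 to 5 rows; each row is the pose to reach, as a shift and turn from the pose measured when the call began, along the tool's axes at that moment; what a row does not reach only later rows make up. A row lasts 1/8 s, in which the tool goes at most 62.5 mm and 10.7 degrees, less where a joint would pass 70% of its speed; a pose out of reach is approached as far as the arm can. A call with a gripper value outside its range is refused whole. The fingers move at their own pace and stop on an object; "force" is the grip in N (left out, the last holds). Time passes only in rows, so rows that repeat a pose let the fingers close. It gives the time, the measured TCP pose, the force and the opening at its end, in the units of the state.
- env.get_obs(): the state, without advancing time (a new reading comes with each control period).
- env.snapshot(name): name is "side" or "top" or "wrist"; returns the picture (420x560x3 uint8, red, green, blue); there is no depth.
- env.camera_params(name): a dict with "fx", "fy", "cx", "cy" (pixels), "k1" (the pictures are not rectified: a ray, as slopes to the right and down, at radius r is drawn at 1 + k1 r^2 times it, then the intrinsics apply), "R" (3x3) and "t" (3): a world point X has camera coordinates R X + t. Camera axes: x right, y down, z forward; pixel columns grow to the right and rows downward; lengths in m; the calibration is good to about 2 mm. A picture is of the moment at which its call begins: read the wrist's pose just before it. camera_params takes no time and is no camera call; for the wrist camera it gives the pose at the moment of the call.
- env.close_job(): hands the job in, once; it reports no verdict.
The state is a dict: "time": time; "joint_positions": joint angles; "joint_velocities": joint speeds; "joint_torque": joint torques, N m; "eef_pos": TCP position; "tool_rot": TCP orientation; "contact_force": force on the tool from outside, world axes, zero at the start; "wrist_torque": the same for the moment, N m; "gripper_width": finger opening in m.
Only numpy, scipy, OpenCV 4.12 (cv2) and the standard library are available. Lean on these libraries where they do the work, as an engineer would, in place of code of your own. Each camera call takes 0.05 s, during which the arm holds its last target.

## Task

A carton stands close behind the wide, low steel swab box, where its lid has to swing. With the fingertips only, slide the carton sideways along the surface, upright and never lifted, until all of it is past the end of the box, on the side away from the tall lidded box; only then with a fingertip under the lip at its front push the swab box's lid up and over backwards, past its balance point, so that it lies back on its stop and stays open by itself. Grip nothing, do not let the lid hit the carton, leave the tall box shut and the other things where they are.

Things in the scene. Friction and masses are not known exactly. Their poses are not given: they have to be found in the camera images.
- swab_box: The swab box: open-topped plain steel box, 90 deep (x) x 140 wide (y) x 50 mm tall, walls 3 mm, fixed to the surface; contents below 30 mm. Origin at the centre of its underside; its own +x points from its front (lip side, towards the robot) to its hinge side, z up. Turned up to 0.2 rad; it stands left or right of the tall box.
- swab_lid (a joint): Angle of the swab box's lid: 0 shut, 1.57 upright, 2.3 rad lying back on its stop (open). The hinge runs free: below about 1.5 rad the lid falls shut, above about 1.75 rad it falls back to the stop by itself.
- swab_lid_lip (a point): Middle of the lip's front edge, on its underside, 50 mm above the surface when shut. The lid is a flat aluminium plate 90 x 140 x 5 mm, 0.15 kg, covering the box flush with its walls; the lip (90 mm wide, 5 mm thick) carries it on 25 mm in front of the box, with nothing below it. A tilted fingertip fits under the lip from the front; 1 to 3 N upward starts the lid.
- swab_lid_hinge (a point): Middle of the swab lid's hinge axis, on the far top rim of the box, 50 mm above the surface, 45 mm behind the box's centre, 115 mm behind the lip's front edge. Fully open, the lid reaches about 80 mm behind this line and no wider than the box.
- carton: Closed cardboard carton 50 (x) x 80 (y) x 80 mm tall, 0.15 to 0.3 kg, loose, standing upright behind the swab box with a gap of about 8 to 16 mm to its far wall, its 80 mm side roughly along the box's width. Origin at the centre of its underside, on the work surface; z up. It is past the box's end when its centre is 110 mm or more from the box's centre, measured along the box's width (box's own y).
- tall_box: The other lidded box, to be left shut: same metal, 85 x 85 x 110 mm tall, fixed, with a lid and front lip (110 mm above the surface) of the same kind. Origin at the centre of its underside, on the work surface; z up.
- tall_lid (a joint): Angle of the tall box's lid, 0 shut.
- tube_rack: Bystander, loose: white rack 90 x 160 mm with capped sample tubes, 100 mm tall. Origin at the centre of its underside, on the work surface; z up.
- pump_bottle: Bystander, loose: white pump bottle, 72 mm across, 227 mm tall. Origin at the centre of its underside, on the work surface; z up.
- cotton_jar: Bystander, loose: white round jar with steel cap, 80 mm across, 100 mm tall. Origin at the centre of its underside, on the work surface; z up.
- tape_roll: Bystander, loose: roll of paper tape lying flat, 64 mm across, 22 mm tall. Origin at the centre of its underside, on the work surface; z up.
- steel_bowl: Bystander, loose: open steel bowl, 120 mm across, 50 mm tall. Origin at the centre of its underside, on the work surface; z up.
- vial: Bystander, loose: small amber vial, 28 mm across, 60 mm tall, standing between the two lidded boxes. Origin at the centre of its underside, on the work surface; z up.
- pad_block: Bystander, loose: blue arm-rest block 80 x 100 x 28 mm. Origin at the centre of its underside, on the work surface; z up.
Mind the look-alikes: they are no part of the job. What is shaped like the swab_box but orange is not meant.

How it is judged:
On the way, in this order (a step that is already met when the one before it is completed fails the run):
1. the carton stands upright past the end of the swab box, the lid still shut (((y of carton in the frame of swab_box above 0.107 m and y of tall_box in the frame of swab_box below 0 m) or (y of carton in the frame of swab_box below -0.107 m and y of tall_box in the frame of swab_box above 0 m)) and value of joint swab_lid below 0.15 rad and angle between carton's own z axis and vertical below 0.1 rad and height (world z) of carton below 0.006 m), for 0.2 s.
2. the swab lid is past its balance point (value of joint swab_lid above 1.8 rad), for 0.1 s.
At the end, for the whole second after the job is handed in: The swab lid lies back on its stop by itself (over 2.15 rad) and at rest; the carton stands upright on the surface at rest, its centre at least 107 mm from the swab box's centre along the box's width, on the side away from the tall box; the tall lid is shut (under 0.1 rad) (value of joint swab_lid above 2.15 rad and velocity of joint swab_lid between -0.1 and 0.1 rad/s and ((y of carton in the frame of swab_box above 0.107 m and y of tall_box in the frame of swab_box below 0 m) or (y of carton in the frame of swab_box below -0.107 m and y of tall_box in the frame of swab_box above 0 m)) and angle between carton's own z axis and vertical below 0.1 rad and height (world z) of carton below 0.006 m and linear speed of carton below 0.02 m/s and value of joint tall_lid below 0.1 rad); the robot touches nothing.
It fails at once if the carton is lifted off the surface (over 15 mm) or tipped (over 0.4 rad) (height (world z) of carton above 0.015 m or angle between carton's own z axis and vertical above 0.4 rad).
It fails at once if the swab lid hits the carton (contact force between swab_lid and carton above 0.5 N).
It fails at once if the lid or the carton is gripped or forced (over 25 N from the fingers) (contact force between the fingers and swab_lid above 25 N or contact force between the fingers and carton above 25 N).
It fails at once if the tall box's lid is opened (over 0.25 rad) (value of joint tall_lid above 0.25 rad).
It fails at once if another thing is moved (over 30 mm) or lifted (distance of any of tube_rack, pump_bottle, cotton_jar, tape_roll, steel_bowl, vial, pad_block from where it was at the start of the episode above 0.03 m).
It also fails if it takes over 48 s, if anything falls off the work surface, if the arm or the gripper's body presses on something with over 40 N, if the wrist force passes 120 N, or if a joint passes its speed limit or range.

## Working session

There is one attempt and no reset: what is moved stays moved. The work goes in short steps, Python scripts to look and compute and a tool call to move; the robot and the scene stay as the last step left them, time stands still between calls to the robot, and variables do not carry over. Pictures are saved under pics/ and viewed, and the job is handed in when it is done.

Besides the shell and the picture viewer there is one more tool, called after ">>>" as a command line: name --argument value ..., lists and objects as JSON in quotes. carry_out: Moves the arm, as the interface text tells. Its arguments: {"type":"object","properties":{"deltas":{"type":"array","items":{"type":"array"}},"force":{"type":"number"}},"required":["deltas"]}

```bash
ls; mkdir -p pics
python3 - <<'E'
from rig import env
import cv2
print(env.get_obs()); print(env.tip_reach)
for n in ["top","side","wrist"]:
    p=env.camera_params(n); print(n,p)
    cv2.imwrite(f"pics/{n}0.png",env.snapshot(n)[:,:,::-1])
E
```

```text
pics
{'time': 0.0, 'joint_positions': array([-1.27576929e+00,  4.87925791e-02,  9.76181370e-02,  1.62197029e+00,
       -1.06377802e-05,  1.44300085e+00]), 'joint_velocities': array([-1.01801687e-03,  1.05960856e-03,  1.42415536e-04,  1.24425991e-03,
        5.34454282e-04, -1.82291083e-05]), 'joint_torque': array([ 3.13310165e-04, -3.38782990e+01,  3.20014822e+01,  2.05266348e-02,
       -7.38946824e-05,  5.47604788e-07]), 'eef_pos': array([ 0.21529152, -0.47836546,  0.30270535]), 'tool_rot': array([-3.13926204e+00, -2.88748696e-04,  4.22822193e-01]), 'contact_force': array([ 0.10724964, -0.67022901,  1.58326669]), 'wrist_torque': array([-0.02246061, -0.00300545, -0.02148964]), 'gripper_width': 0.08571669356364837}
0.0726
top {'fx': 411.99070947178103, 'fy': 411.99070947178103, 'cx': 276.3136378352281, 'cy': 211.2610728093891, 'k1': -0.07219289470969906, 'R': array([[ 0.01015737, -0.99993495, -0.00518786],
       [-0.97337568, -0.00869922, -0.22905045],
       [ 0.22899043,  0.00737629, -0.97340073]]), 't': array([0.01422814, 0.50649415, 1.16323527])}
side {'fx': 448.4543845584145, 'fy': 448.4543845584145, 'cx': 292.6534637027292, 'cy': 207.8267605438373, 'k1': 0.04953198431131914, 'R': array([[-0.99810231, -0.06130777, -0.00575699],
       [-0.03661172,  0.66600802, -0.74504557],
       [ 0.04951129, -0.74342093, -0.66698872]]), 't': array([0.49442608, 0.10303668, 1.26429914])}
wrist {'fx': 354.29212018112185, 'fy': 354.29212018112185, 'cx': 283.96622471946176, 'cy': 215.2412850979979, 'k1': 0.016310743702845912, 'R': array([[ 0.40924515, -0.91242013, -0.00281452],
       [-0.87162746, -0.39185688,  0.29447199],
       [-0.26978506, -0.11805802, -0.95565596]]), 't': array([-0.523607  , -0.03774764,  0.3806556 ])}
```

View pics/top0.png

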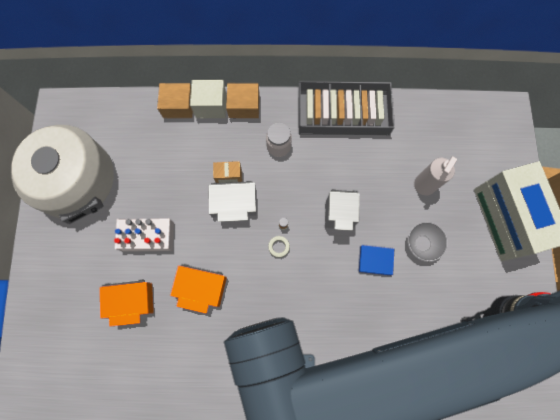

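View pics/side0.png

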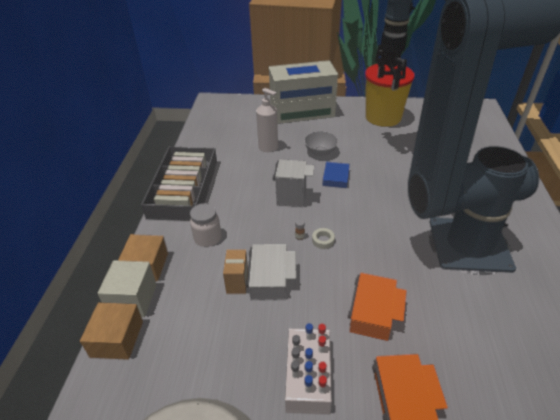

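View pics/wrist0.png

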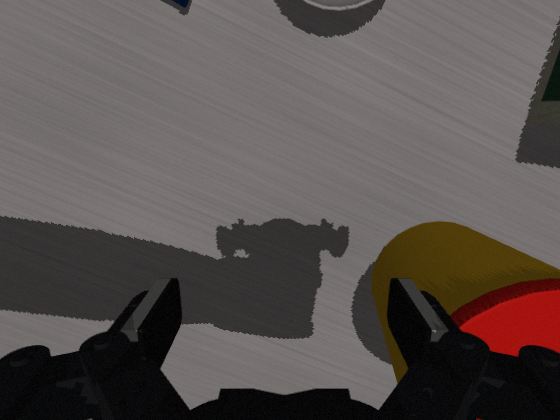

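The two orange boxes, top (125,303) and (198,289), are look-alikes. The plain steel, wide, low box with its lip towards the robot at top (232,200) is the swab box. It has the carton behind it at (227,172), the tall box is at (344,208), and the vial is between them at (283,223). I'll confirm in enlarged crops.

Run:
```python
import cv2
a=cv2.imread("pics/top0.png")[145:265,100:300]; cv2.imwrite("pics/topc.png",cv2.resize(a,None,fx=4,fy=4,interpolation=cv2.INTER_CUBIC))
a=cv2.imread("pics/side0.png")[215:325,200:350]; cv2.imwrite("pics/sidec.png",cv2.resize(a,None,fx=5,fy=5,interpolation=cv2.INTER_CUBIC))
```

```text
(no output)
```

View pics/topc.png

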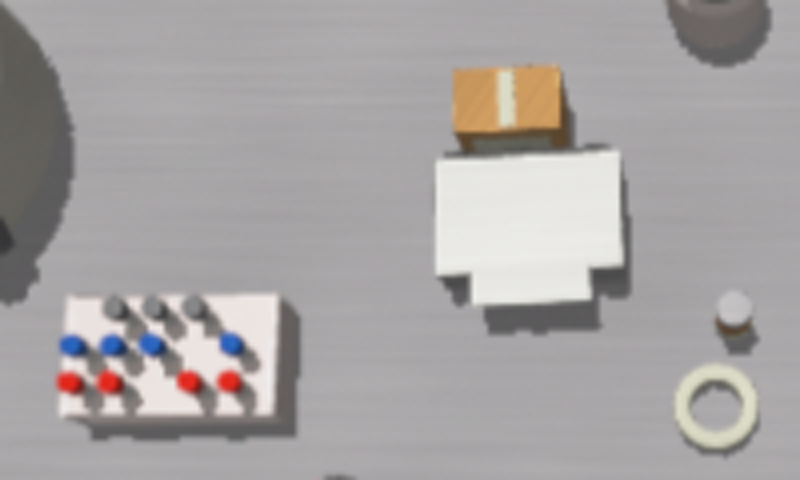

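View pics/sidec.png

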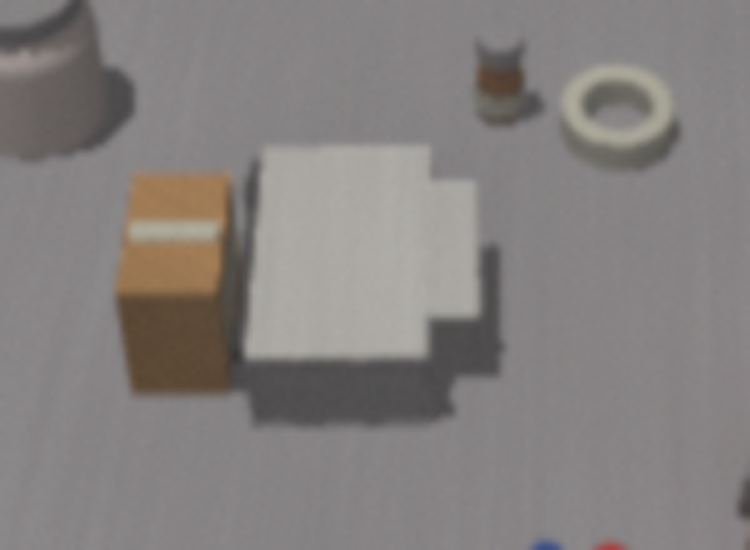

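```bash
cat > h.py <<'E'
import numpy as np, cv2
def ray(p,uv):
    K=np.array([[p['fx'],0,p['cx']],[0,p['fy'],p['cy']],[0,0,1]])
    # model: drawn at (1+k1 r^2): opencv forward model
    n=cv2.undistortPoints(np.array([[uv]],float),K,np.array([p['k1'],0,0,0,0.]))[0,0]
    R=np.array(p['R']);t=np.array(p['t'])
    return -R.T@t, R.T@np.array([n[0],n[1],1])
def atz(p,uv,z):
    c,d=ray(p,uv); return c+d*(z-c[2])/d[2]
def proj(p,X):
    K=np.array([[p['fx'],0,p['cx']],[0,p['fy'],p['cy']],[0,0,1]])
    return cv2.projectPoints(np.array(X,float).reshape(-1,3),cv2.Rodrigues(np.array(p['R']))[0],np.array(p['t']),K,np.array([p['k1'],0,0,0,0.]))[0][:,0]
E
python3 - <<'E'
from h import *
from rig import env
np.set_printoptions(precision=4,suppress=True)
p=env.camera_params('top'); q=env.camera_params('side')
T=lambda c:(( c[0]+.5)/4+100-.5,(c[1]+.5)/4+145-.5)
S=lambda c:((c[0]+.5)/5+200-.5,(c[1]+.5)/5+215-.5)
for nm,c,z in [("BL",(436,158),.055),("BR",(620,150),.055),("FR",(624,265),.055),("FL",(437,275),.055),("lipL",(473,304),.055),("lipR",(591,299),.055),
 ("cBL",(453,70),.08),("cBR",(559,66),.08),("cFR",(561,129),.08),("cFL",(455,134),.08),("vial",(735,310),.06),("tape",(717,408),.02)
 ,("rackFR",(276,416),.1),("rackBR",(278,296),.1)]:
    print(nm,"top",atz(p,T(c),z))
for nm,c,z in [("BR",(262,147),.055),("BL",(245,358),.055),("FL",(429,358),.055),("FR",(430,146),.055),("lipR",(476,181),.055),("lipL",(480,317),.055),
 ("cBR",(134,175),.08),("cFR",(231,176),.08),("cFL",(217,294),.08),("cBL",(118,294),.08),("vial",(500,45),.06)]:
    print(nm,"side",atz(q,S(c),z))
for nm,c,z in [("tallBR",(331,193),.115),("tallBL",(330,194),.115),("tallTR",(358,195),.115),("tallFL",(331,220),.115),("tallFR",(358,220),.115),("jar",(279,130),.1),("pot",(44,160),.2)]:
    print(nm,atz(p,c,z))
E
```

```text
BL top [0.5899 0.2252 0.055 ]
BR top [0.5973 0.0857 0.055 ]
FR top [0.5079 0.0807 0.055 ]
FL top [0.499 0.22  0.055]
lipL top [0.4771 0.1922 0.055 ]
lipR top [0.4818 0.1046 0.055 ]
cBL top [0.6515 0.2113 0.08  ]
cBR top [0.6552 0.1315 0.08  ]
cFR top [0.6055 0.1284 0.08  ]
cFL top [0.6011 0.2074 0.08  ]
vial top [ 0.4734 -0.0021  0.06  ]
tape top [0.4064 0.0106 0.02  ]
rackFR top [0.3856 0.3217 0.1   ]
rackBR top [0.4722 0.3261 0.1   ]
BR side [0.5983 0.0843 0.055 ]
BL side [0.5883 0.2246 0.055 ]
FL side [0.4992 0.2196 0.055 ]
FR side [0.509  0.0786 0.055 ]
lipR side [0.4831 0.1024 0.055 ]
lipL side [0.4759 0.1929 0.055 ]
cBR side [0.6563 0.1309 0.08  ]
cFR side [0.6067 0.1289 0.08  ]
cFL side [0.6027 0.2063 0.08  ]
cBL side [0.6505 0.2089 0.08  ]
vial side [0.4754 0.0043 0.06  ]
tallBR [ 0.5481 -0.1371  0.115 ]
tallBL [ 0.5451 -0.1342  0.115 ]
tallTR [ 0.543  -0.2143  0.115 ]
tallFL [ 0.4692 -0.1355  0.115 ]
tallFR [ 0.4699 -0.2117  0.115 ]
jar [0.7481 0.0132 0.1   ]
pot [0.6134 0.6639 0.2   ]
```

>>> carry_out --deltas '[[[52, -29, 0], -0.18, 20], [[105, -59, 0], -0.36, 20], [[157, -88, 0], -0.54, 20], [[210, -117, 0], -0.72, 20], [[262, -147, 0], -0.9, 20]]' --force 20

```text
time: 0.78
eef_pos: [0.3947, -0.2352, 0.303]
tool_rot: [-3.141, -0.002, 1.328]
contact_force: [0.9, -0.9, -0.7]
gripper_width: 0.0199
```

```bash
cat >> h.py <<'E'
from scipy.spatial.transform import Rotation as Ro
def state(env):
    o=env.get_obs(); R=Ro.from_euler('xyz',o['tool_rot']).as_matrix()
    return o,np.array(o['eef_pos']),R
BC=np.array([.5487,.1523,0]); BY=.06
BR=Ro.from_euler('z',BY).as_matrix()
def w(b): return BC+BR@np.array(b,float)   # box->world
def tgt(env,X,yaw=None):
    o,p,R=state(env)
    d=R.T@(np.array(X)-p)*1000
    print('t %.2f'%o['time'],'pos',p.round(4),'rot',np.round(o['tool_rot'],3),'F',np.round(o['contact_force'],1),'w',round(o['gripper_width'],4))
    print('shift mm',d.round(1), 'turn', None if yaw is None else round(-((yaw-o['tool_rot'][2]+np.pi)%(2*np.pi)-np.pi),3))
def tgtb(env,b,yaw=None): tgt(env,w(b),yaw)
E
python3 - <<'E'
from h import *
from rig import env
tgtb(env,(.081,-.07,.25),1.63)
E
```

```text
t 0.78 pos [ 0.3947 -0.2352  0.303 ] rot [-3.141e+00 -2.000e-03  1.328e+00] F [ 0.9 -0.9 -0.7] w 0.0199
shift mm [370.3 154.7  53.5] turn -0.302
```

>>> carry_out --deltas '[[[55, 23, 0], -0.06, 20], [[110, 46, 0], -0.12, 20], [[165, 69, 0], -0.18, 20], [[220, 92, 0], -0.24, 20], [[275, 115, 10], -0.3, 20]]'

```text
time: 1.4
eef_pos: [0.5736, 0.0059, 0.2939]
tool_rot: [3.14, -0.001, 1.631]
contact_force: [1.0, -1.2, 0.4]
gripper_width: 0.0199
```

Run:
```python
from h import *
from rig import env
tgtb(env,(.081,-.07,.20),1.63)
```

```text
t 1.40 pos [0.5736 0.0059 0.2939] rot [ 3.140e+00 -1.000e-03  1.631e+00] F [ 1.  -1.2  0.4] w 0.0199
shift mm [77.5 64.7 94. ] turn 0.001
```

>>> carry_out --deltas '[[[40, 33, 20], 0, 20], [[77, 65, 45], 0, 20], [[77, 65, 94], 0, 20], [[77, 65, 94], 0, 20]]'

```text
time: 1.9
eef_pos: [0.6299, 0.0873, 0.1923]
tool_rot: [-3.128, -0.001, 1.632]
contact_force: [-0.8, 0.1, -0.9]
gripper_width: 0.0204
```

Run:
```python
from h import *
from rig import env
tgtb(env,(.081,-.07,.105),1.63)
for n in ["wrist","side"]:
    cv2.imwrite(f"pics/{n}1.png",env.snapshot(n)[:,:,::-1])
a=cv2.imread("pics/side1.png")[180:320,150:350]; cv2.imwrite("pics/side1c.png",cv2.resize(a,None,fx=4,fy=4,interpolation=cv2.INTER_CUBIC))
```

```text
t 1.90 pos [0.6299 0.0873 0.1923] rot [-3.128e+00 -1.000e-03  1.632e+00] F [-0.8  0.1 -0.9] w 0.0204
shift mm [-0.4  5.1 87.2] turn 0.002
```

View pics/wrist1.png

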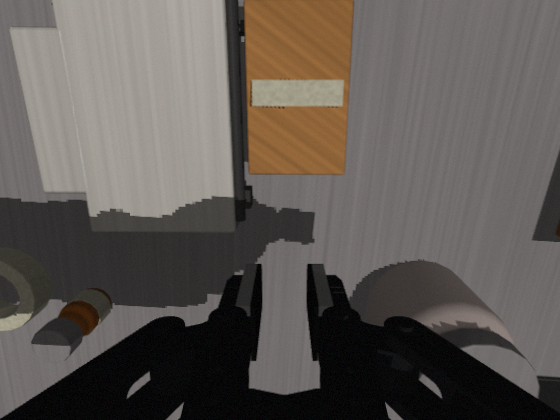

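View pics/side1c.png

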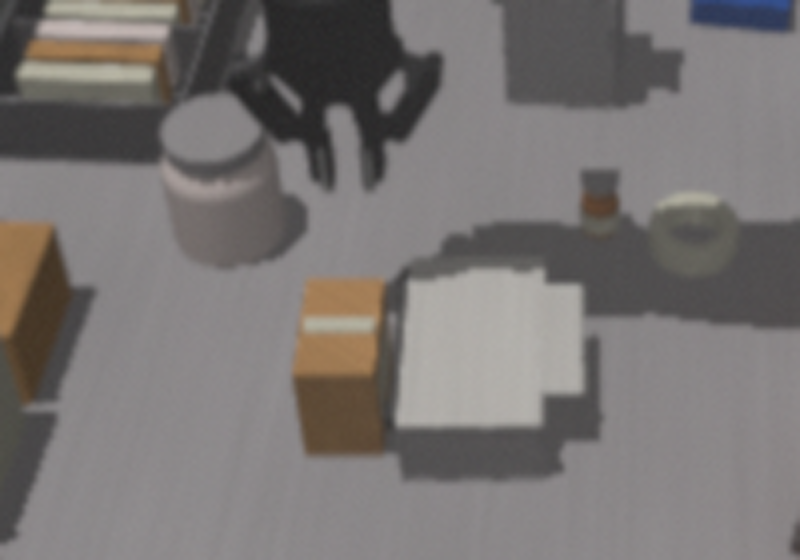

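>>> carry_out --deltas '[[[0, 6, 30], 0, 20], [[0, 6, 60], 0, 20], [[0, 6, 85], 0, 20], [[0, 6, 87], 0, 20]]'

```text
time: 2.5
eef_pos: [0.6401, 0.0862, 0.1147]
tool_rot: [3.14, -0.001, 1.629]
contact_force: [-0.8, 0.3, 0.1]
gripper_width: 0.0201
```

Run:
```python
from h import *
from rig import env
tgtb(env,(.081,-.04,.105),1.63)
for n in ["wrist","side"]:
    cv2.imwrite(f"pics/{n}2.png",env.snapshot(n)[:,:,::-1])
a=cv2.imread("pics/side2.png")[180:320,150:350]; cv2.imwrite("pics/side2c.png",cv2.resize(a,None,fx=4,fy=4,interpolation=cv2.INTER_CUBIC))
```

```text
t 2.50 pos [0.6401 0.0862 0.1147] rot [ 3.140e+00 -1.000e-03  1.629e+00] F [-0.8  0.3  0.1] w 0.0201
shift mm [31.5 -6.4  9.7] turn -0.001
```

View pics/wrist2.png

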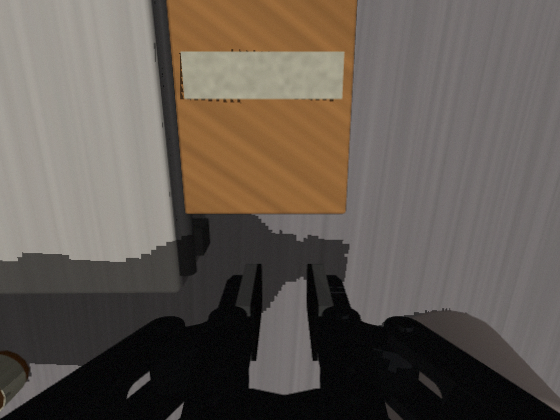

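View pics/side2c.png

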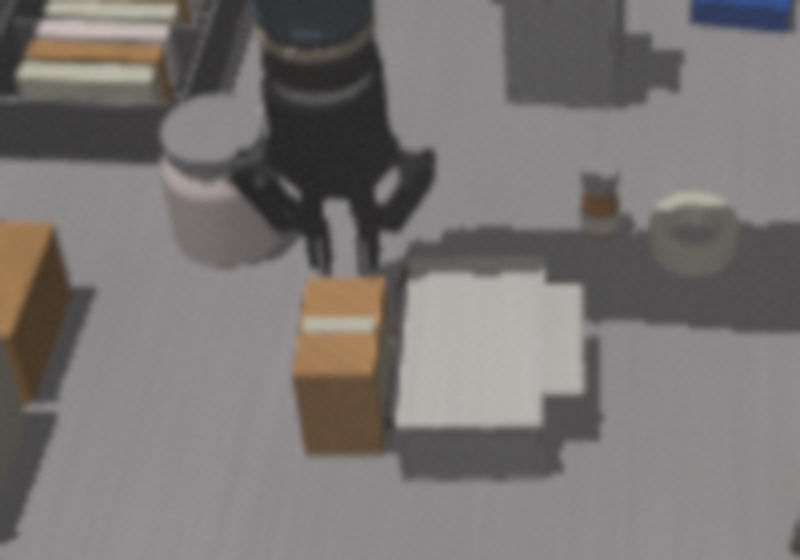

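>>> carry_out --deltas '[[[0, -6, 10], 0, 20], [[8, -6, 10], 0, 20], [[16, -6, 10], 0, 20], [[20, -6, 10], 0, 20]]'

```text
time: 3.1
eef_pos: [0.6342, 0.107, 0.1067]
tool_rot: [3.136, -0.001, 1.63]
contact_force: [-0.2, 0.2, -0.1]
gripper_width: 0.0199
```

Run:
```python
from h import *
from rig import env
tgtb(env,(.081,.072,.105),1.63)
```

```text
t 3.10 pos [0.6342 0.107  0.1067] rot [ 3.136e+00 -1.000e-03  1.630e+00] F [-0.2  0.2 -0.1] w 0.0199
shift mm [122.3  -1.7   1.8] turn 0.0
```

>>> carry_out --deltas '[[[5, -2, 1], 0, 20], [[10, -2, 1], 0, 20], [[15, -2, 1], 0, 20], [[20, -2, 1], 0, 20], [[26, -2, 1], 0, 20]]'

```text
time: 3.72
eef_pos: [0.6307, 0.133, 0.1057]
tool_rot: [3.136, -0.001, 1.63]
contact_force: [-0.4, -1.0, -0.6]
gripper_width: 0.0198
```

Run:
```python
from h import *
from rig import env
tgtb(env,(.081,.070,.105),1.63)
for n in ["wrist","side"]:
    cv2.imwrite(f"pics/{n}3.png",env.snapshot(n)[:,:,::-1])
a=cv2.imread("pics/side3.png")[180:320,150:350]; cv2.imwrite("pics/side3c.png",cv2.resize(a,None,fx=4,fy=4,interpolation=cv2.INTER_CUBIC))
```

```text
t 3.73 pos [0.6307 0.133  0.1057] rot [ 3.136e+00 -1.000e-03  1.630e+00] F [-0.4 -1.  -0.6] w 0.0198
shift mm [94.1  0.3  0.8] turn -0.0
```

View pics/wrist3.png

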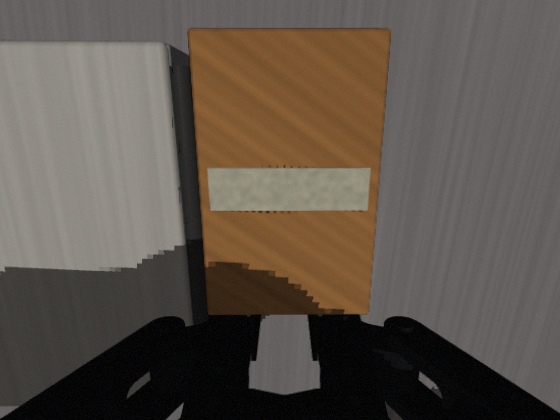

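View pics/side3c.png

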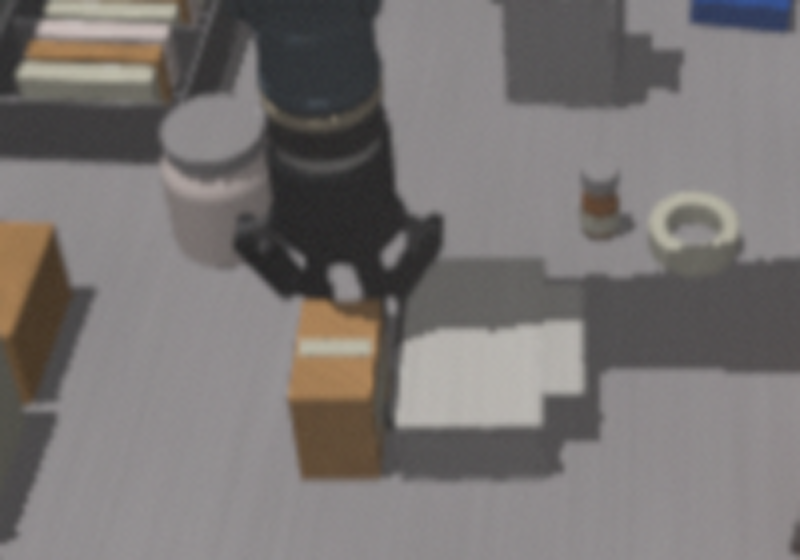

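>>> carry_out --deltas '[[[9, 0, 0], 0, 20], [[18, 0, 0], 0, 20], [[27, 0, 0], 0, 20], [[36, 0, 0], 0, 20], [[45, 0, 0], 0, 20]]'

```text
time: 4.45
eef_pos: [0.6278, 0.1793, 0.1058]
tool_rot: [3.136, -0.002, 1.631]
contact_force: [0.0, -1.3, 0.3]
gripper_width: 0.0198
```

Run:
```python
from h import *
from rig import env
tgtb(env,(.081,.070,.105),1.63)
for n in ["wrist"]:
    cv2.imwrite(f"pics/{n}4.png",env.snapshot(n)[:,:,::-1])
```

```text
t 4.45 pos [0.6278 0.1793 0.1058] rot [ 3.136e+00 -2.000e-03  1.631e+00] F [ 0.  -1.3  0.3] w 0.0198
shift mm [47.8  0.4  0.9] turn 0.001
```

View pics/wrist4.png

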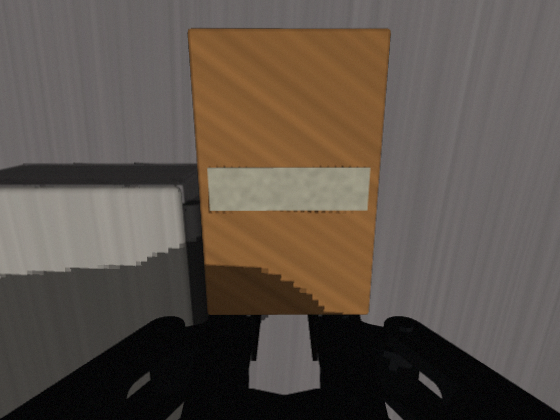

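>>> carry_out --deltas '[[[11, 0, 0], 0, 20], [[22, 0, 0], 0, 20], [[33, 0, 0], 0, 20], [[43, 0, 0], 0, 20], [[52, 0, 0], 0, 20]]'

```text
time: 5.12
eef_pos: [0.6243, 0.2332, 0.1059]
tool_rot: [3.136, -0.003, 1.633]
contact_force: [0.1, -1.0, -0.6]
gripper_width: 0.0201
```

>>> carry_out --deltas '[[[0, 0, 0], 0, 20], [[-10, 0, 0], 0, 20], [[-22, 0, 0], 0, 20], [[-40, 0, -20], 0, 20], [[-60, 0, -60], 0, 20]]'

```text
time: 5.75
eef_pos: [0.6265, 0.171, 0.165]
tool_rot: [3.141, -0.002, 1.632]
contact_force: [0.2, -0.4, 0.1]
gripper_width: 0.0203
```

Run:
```python
from h import *
from rig import env
tgtb(env,(-.15,0,.2),0.06)
for n in ["wrist","side","top"]:
    cv2.imwrite(f"pics/{n}5.png",env.snapshot(n)[:,:,::-1])
a=cv2.imread("pics/side5.png")[215:355,180:330]; cv2.imwrite("pics/side5c.png",cv2.resize(a,None,fx=4,fy=4,interpolation=cv2.INTER_CUBIC))
```

```text
t 5.75 pos [0.6265 0.171  0.165 ] rot [ 3.141e+00 -2.000e-03  1.632e+00] F [ 0.2 -0.4  0.1] w 0.0203
shift mm [ -13.7 -228.8  -35.2] turn 1.572
```

View pics/top5.png

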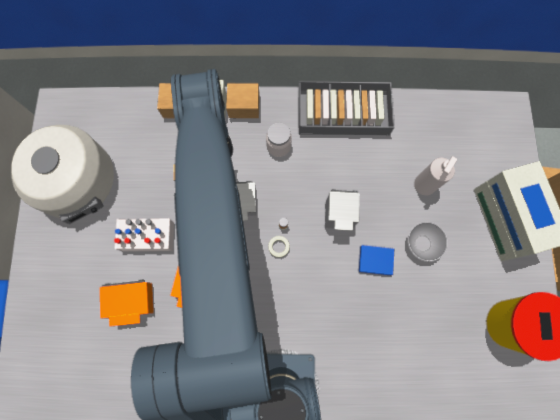

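View pics/side5c.png

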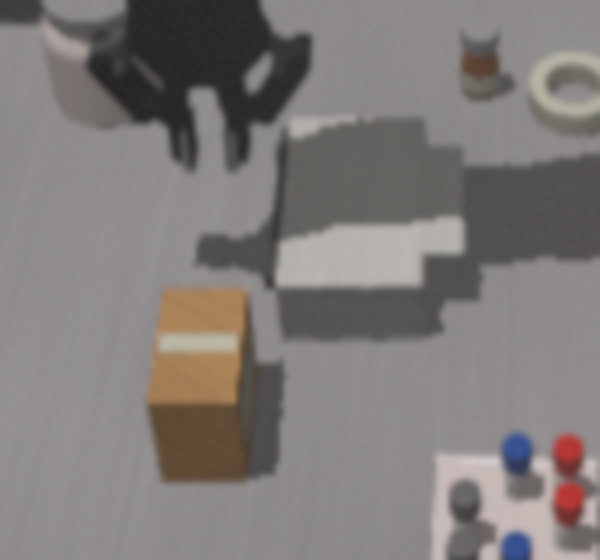

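Run:
```python
from h import *
from rig import env
q=env.camera_params('side')
S=lambda c:((c[0]+.5)/4+180-.5,(c[1]+.5)/4+215-.5)
P=np.array([atz(q,S(c),.08) for c in [(162,290),(247,290),(239,404),(150,404)]])
print(P.round(4)); print((BR.T@(P.mean(0)-BC)).round(4), (P-BC)@BR)
```

```text
[[0.6503 0.2504 0.08  ]
 [0.6005 0.2477 0.08  ]
 [0.5932 0.3262 0.08  ]
 [0.6424 0.3289 0.08  ]]
[0.0809 0.1314 0.08  ] [[0.10731438 0.09180858 0.08      ]
 [0.05739174 0.09211656 0.08      ]
 [0.0548626  0.1709636  0.08      ]
 [0.10415868 0.17063781 0.08      ]]
```

>>> carry_out --deltas '[[[0, 0, -50], 0, 10], [[0, -50, -90], 0, 0], [[-5, -110, -90], 0, 0], [[-10, -170, -90], 0, 0], [[-14, -229, -90], 0, 0]]'

```text
time: 6.52
eef_pos: [0.3994, 0.1425, 0.2581]
tool_rot: [3.127, -0.004, 1.629]
contact_force: [0.2, -0.5, 0.4]
gripper_width: -0.0001
```

Run:
```python
from h import *
from rig import env
tgtb(env,(-.15,0,.2),1.63)
print(env.get_obs()['joint_positions'].round(3))
```

```text
t 6.53 pos [0.3994 0.1425 0.2581] rot [ 3.127 -0.004  1.629] F [ 0.2 -0.5  0.4] w -0.0001
shift mm [ 0.6 -1.2 58.1] turn -0.001
[ 0.183 -0.236 -0.255  1.537  0.002  1.696]
```

>>> carry_out --deltas '[[[0, 0, -60], 0, 0], [[0, 0, -120], 0, 0], [[0, 0, -180], 0, 0], [[0, 0, -240], 0, 0], [[0, 0, -300], 0, 0]]'

```text
time: 7.15
eef_pos: [0.3943, 0.1407, 0.5601]
tool_rot: [3.126, -0.004, 1.629]
contact_force: [1.3, 0.2, 1.4]
gripper_width: -0.0001
```

Run:
```python
from h import *
from rig import env
tgtb(env,(-.15,0,.2),1.63)
print(env.get_obs()['joint_positions'].round(3))
```

```text
t 7.15 pos [0.3943 0.1407 0.5601] rot [ 3.126 -0.004  1.629] F [1.3 0.2 1.4] w -0.0001
shift mm [  0.9  -0.7 360.2] turn -0.001
[1.810e-01 1.300e-02 6.160e-01 2.157e+00 2.000e-03 1.694e+00]
```

>>> carry_out --deltas '[[[0, 0, -60], 0, 0], [[0, 0, -120], 0, 0], [[0, 0, -160], 0, 0], [[0, 0, -160], 0, 0]]'

```text
time: 7.65
eef_pos: [0.3789, 0.1363, 0.6323]
tool_rot: [3.067, -0.012, 1.629]
contact_force: [-0.8, 0.2, 0.2]
gripper_width: -0.0001
```

Run:
```python
from h import *
from rig import env
tgtb(env,(-.15,0,.2),1.63)
print(env.get_obs()['joint_positions'].round(3))
```

```text
t 7.65 pos [0.3789 0.1363 0.6323] rot [ 3.067 -0.012  1.629] F [-0.8  0.2  0.2] w -0.0001
shift mm [  0.7 -11.8 432.7] turn -0.001
[0.176 0.09  0.889 2.294 0.003 1.69 ]
```

>>> carry_out --deltas '[[[0, 0, -60], 0, 0], [[0, 0, -120], 0, 0], [[0, 0, -180], 0, 0], [[0, 0, -240], 0, 0], [[0, 0, -300], 0, 0]]'

```text
time: 8.28
eef_pos: [0.3504, 0.1301, 0.6562]
tool_rot: [3.005, -0.019, 1.63]
contact_force: [0.1, 0.9, -0.5]
gripper_width: 0.0002
```

Run:
```python
from h import *
from rig import env
tgtb(env,(-.15,0,.2),1.63)
print(env.get_obs()['joint_positions'])
```

```text
t 8.28 pos [0.3504 0.1301 0.6562] rot [ 3.005 -0.019  1.63 ] F [ 0.1  0.9 -0.5] w 0.0002
shift mm [  1.5 -13.3 458.8] turn -0.0
[0.17325575 0.01878752 0.87971018 2.2939005  0.00351042 1.68655822]
```

>>> carry_out --deltas '[[[0, 40, -40], 0, 0], [[0, 80, -80], 0, 0], [[0, 120, -120], 0, 0], [[0, 160, -180], 0, 0], [[0, 200, -240], 0, 0]]'

```text
time: 8.9
eef_pos: [0.4269, 0.1243, 0.6686]
tool_rot: [2.947, -0.025, 1.631]
contact_force: [-0.2, -0.3, -0.9]
gripper_width: 0.0003
```

Run:
```python
from h import *
from rig import env
tgtb(env,(-.15,0,.2),1.63)
print(env.get_obs()['joint_positions'])
```

```text
t 8.90 pos [0.4269 0.1243 0.6686] rot [ 2.947 -0.025  1.631] F [-0.2 -0.3 -0.9] w 0.0003
shift mm [   8.8 -117.1  454.9] turn 0.001
[0.12568475 0.21299595 1.13258672 2.29420226 0.01203265 1.64005178]
```

>>> carry_out --deltas '[[[0, 0, -200], 0, 0], [[0, 0, -400], 0, 0]]'

```text
time: 9.15
eef_pos: [0.3864, 0.1163, 0.6948]
tool_rot: [2.891, -0.03, 1.632]
contact_force: [-1.1, 0.1, -0.1]
gripper_width: -0.0002
```

>>> carry_out --deltas '[[[0, 0, -200], 0, 0], [[0, 0, -400], 0, 0]]'

```text
time: 9.4
eef_pos: [0.3471, 0.1103, 0.7178]
tool_rot: [2.832, -0.033, 1.633]
contact_force: [-0.1, 0.2, -0.6]
gripper_width: -0.0004
```

>>> carry_out --deltas '[[[0, 100, -400], 0, 0], [[0, 200, -400], 0, 0]]'

```text
time: 9.65
eef_pos: [0.345, 0.1068, 0.7389]
tool_rot: [2.77, -0.037, 1.635]
contact_force: [0.2, 0.0, -0.6]
gripper_width: -0.0001
```

Run:
```python
from h import *
from rig import env
tgtb(env,(-.15,0,.2),1.63)
print(env.get_obs()['joint_positions'])
```

```text
t 9.65 pos [0.345  0.1068 0.7389] rot [ 2.77  -0.037  1.635] F [ 0.2  0.  -0.6] w -0.0001
shift mm [  13.3 -143.6  523.4] turn 0.005
[0.09937518 0.03589024 1.13253576 2.29471168 0.02113833 1.61718685]
```

>>> carry_out --deltas '[[[0, 200, -400], 0, 0]]'

```text
time: 9.78
eef_pos: [0.3498, 0.1048, 0.7521]
tool_rot: [2.729, -0.039, 1.635]
contact_force: [0.1, 0.4, -0.3]
gripper_width: -0.0001
```

>>> carry_out --deltas '[[[0, 200, -400], 0, 0], [[0, 200, -400], 0, 0]]'

```text
time: 10.02
eef_pos: [0.3446, 0.1001, 0.7703]
tool_rot: [2.674, -0.041, 1.636]
contact_force: [0.8, -0.2, 0.9]
gripper_width: 0.0
```

>>> carry_out --deltas '[[[0, 200, -400], 0, 0], [[0, 200, -400], 0, 0]]'

```text
time: 10.28
eef_pos: [0.334, 0.0956, 0.7877]
tool_rot: [2.62, -0.042, 1.637]
contact_force: [-0.2, -0.5, -0.6]
gripper_width: -0.0001
```

>>> carry_out --deltas '[[[0, 200, -400], 0, 0], [[0, 200, -400], 0, 0]]'

```text
time: 10.52
eef_pos: [0.3185, 0.0917, 0.8046]
tool_rot: [2.567, -0.043, 1.637]
contact_force: [-1.1, -0.1, -0.1]
gripper_width: 0.0002
```

Run:
```python
from h import *
from rig import env
tgtb(env,(-.15,0,.2),1.63)
print(env.get_obs()['joint_positions'])
print(state(env)[2].round(3))
```

```text
t 10.53 pos [0.3185 0.0917 0.8046] rot [ 2.567 -0.043  1.637] F [-1.1 -0.1 -0.1] w 0.0002
shift mm [  20.2 -259.3  554.2] turn 0.007
[0.03864365 0.03595343 1.3338496  2.29439243 0.05113236 1.57077299]
[[-0.066  0.839  0.54 ]
 [ 0.997  0.032  0.072]
 [ 0.043  0.543 -0.838]]
```

Run:
```python
from h import *
from rig import env
import cv2
p=env.camera_params('top');q=env.camera_params('side')
for c in [(179,265),(226,275),(219,305),(172,291)]: print(atz(p,c,.055).round(3))
for c in [(360,275),(398,280),(352,328),(393,336)]: print('s',atz(q,c,.055).round(3))
o,P,R=state(env)
print(env.camera_params('wrist')['R'])
tgtb(env,(-.14,0,.30))
```

```text
[0.344 0.3   0.055]
[0.317 0.162 0.055]
[0.232 0.179 0.055]
[0.269 0.316 0.055]
s [0.317 0.174 0.055]
s [0.225 0.184 0.055]
s [0.343 0.327 0.055]
s [0.254 0.341 0.055]
[[ 0.83877621  0.03096816  0.54359493]
 [-0.09741871 -0.97373477  0.20579161]
 [ 0.53569027 -0.22556942 -0.81372868]]
t 10.53 pos [0.3185 0.0917 0.8046] rot [ 2.567 -0.043  1.637] F [-1.1 -0.1 -0.1] w 0.0002
shift mm [  24.4 -196.5  475.8] turn None
```

>>> carry_out --deltas '[[[0, 0, 0], -0.18, 0], [[0, 0, 0], -0.36, 0], [[0, 0, 0], -0.54, 0], [[0, 0, 0], -0.72, 0], [[0, 0, 0], -0.9, 0]]'

```text
time: 11.15
eef_pos: [0.3186, 0.0917, 0.804]
tool_rot: [2.729, 0.411, 2.443]
contact_force: [0.0, 1.4, 0.2]
gripper_width: 0.0001
```

Run:
```python
from h import *
from rig import env
tgtb(env,(-.14,0,.20))
print(env.get_obs()['joint_positions'])
print(state(env)[2].round(3))
```

```text
t 11.15 pos [0.3186 0.0917 0.804 ] rot [2.729 0.411 2.443] F [0.  1.4 0.2] w 0.0001
shift mm [ 208.7 -138.   559.5] turn None
[0.03857839 0.03550331 1.33134689 2.29456176 0.05112512 0.66472061]
[[-0.702  0.466  0.538]
 [ 0.589  0.805  0.072]
 [-0.4    0.368 -0.84 ]]
```

>>> carry_out --deltas '[[[18, -11, 51], -0.15, 0], [[36, -22, 102], -0.3, 0], [[55, -33, 155], -0.45, 0], [[74, -44, 208], -0.6, 0], [[92, -55, 259], -0.74, 0]]'

```text
time: 11.78
eef_pos: [0.3609, 0.1164, 0.5649]
tool_rot: [-3.14, 0.572, -3.006]
contact_force: [-0.0, -0.1, 0.5]
gripper_width: 0.0
```

Run:
```python
from h import *
from rig import env
tgtb(env,(-.14,0,.20))
print(env.get_obs()['joint_positions'])
print(state(env)[2].round(3))
```

```text
t 11.78 pos [0.3609 0.1164 0.5649] rot [-3.14   0.572 -3.006] F [-0.  -0.1  0.5] w 0.0
shift mm [154.5  21.2 334.5] turn None
[ 1.35691470e-01 -5.81620271e-01  5.02424639e-02  1.63025842e+00
 -1.57407615e-03  2.33590814e-04]
[[-0.833 -0.134  0.537]
 [-0.113  0.991  0.072]
 [-0.542 -0.001 -0.841]]
```

>>> carry_out --deltas '[[[25, 3, 54], 0, 0], [[50, 6, 108], 0, 0], [[75, 10, 162], 0, 0], [[100, 14, 216], 0, 0], [[125, 17, 270], 0, 0]]'

```text
time: 12.4
eef_pos: [0.3986, 0.1384, 0.266]
tool_rot: [-3.14, 0.57, -3.006]
contact_force: [1.8, 0.1, -0.1]
gripper_width: 0.0001
```

Run:
```python
from h import *
from rig import env
tgtb(env,(-.14,-0.005,.13))
print(env.get_obs()['joint_positions'])
print(state(env)[2].round(3))
```

```text
t 12.40 pos [0.3986 0.1384 0.266 ] rot [-3.14   0.57  -3.006] F [ 1.8  0.1 -0.1] w 0.0001
shift mm [ 64.4  -0.8 120.3] turn None
[ 0.19429614 -0.78476637 -0.69590825  1.09058371 -0.03313157  0.04938897]
[[-0.834 -0.134  0.535]
 [-0.114  0.991  0.071]
 [-0.54  -0.001 -0.842]]
```

>>> carry_out --deltas '[[[25, 0, 45], 0, 0], [[45, 0, 85], 0, 0], [[64, 0, 120], 0, 0], [[64, 0, 120], 0, 0]]'

```text
time: 12.9
eef_pos: [0.4048, 0.1388, 0.1226]
tool_rot: [-3.139, 0.556, -3.005]
contact_force: [-0.4, -0.3, 0.7]
gripper_width: 0.0001
```

Run:
```python
from h import *
from rig import env
tgtb(env,(-.132,-0.005,.09))
print(env.get_obs()['joint_positions'])
print(state(env)[2].round(3))
for n in ["side","top","wrist"]:
    cv2.imwrite(f"pics/{n}6.png",env.snapshot(n)[:,:,::-1])
a=cv2.imread("pics/side6.png")[200:350,200:400]; cv2.imwrite("pics/side6c.png",cv2.resize(a,None,fx=4,fy=4,interpolation=cv2.INTER_CUBIC))
```

```text
t 12.90 pos [0.4048 0.1388 0.1226] rot [-3.139  0.556 -3.005] F [-0.4 -0.3  0.7] w 0.0001
shift mm [ 6.7 -1.1 34.2] turn None
[ 0.1915515  -0.73844786 -0.95477646  0.79893793 -0.03161223  0.04697858]
[[-0.841 -0.135  0.524]
 [-0.115  0.991  0.069]
 [-0.528 -0.002 -0.849]]
```

View pics/side6c.png

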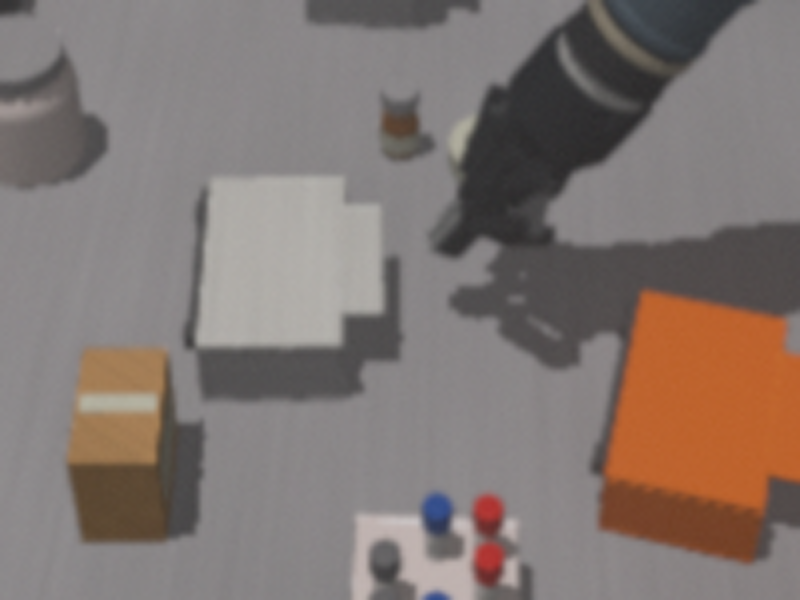

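>>> carry_out --deltas '[[[6, 0, 15], 0, 0], [[11, -1, 32], 0, 0], [[12, -1, 35], 0, 0], [[12, -1, 35], 0, 0]]'

```text
time: 13.55
eef_pos: [0.4202, 0.1402, 0.0986]
tool_rot: [-3.14, 0.576, -3.006]
contact_force: [0.6, -0.8, 0.2]
gripper_width: -0.0003
```

Run:
```python
from h import *
from rig import env
tgtb(env,(-.11,-0.005,.088))
o,p,R=state(env)
tip=p+.0726*R[:,2]; corner=tip-.011*R[:,0]
print('tip box',(BR.T@(tip-BC)).round(4),'corner',(BR.T@(corner-BC)).round(4))
print('box +x 10mm in tool:',(R.T@BR@[10,0,0]).round(2),'up 10:',(R.T@[0,0,10]).round(2))
```

```text
t 13.55 pos [0.4202 0.1402 0.0986] rot [-3.14   0.576 -3.006] F [ 0.6 -0.8  0.2] w -0.0003
shift mm [-10.   -2.1  19.2] turn None
tip box [-0.0895 -0.0014  0.0377] corner [-0.0803 -0.0007  0.0437]
box +x 10mm in tool: [-8.36 -0.75  5.43] up 10: [-5.45 -0.01 -8.39]
```

>>> carry_out --deltas '[[[4, 0, 6], 0, 0], [[9, 0, 13], 0, 0], [[9, 0, 13], 0, 0], [[9, 0, 13], 0, 0]]'

```text
time: 14.05
eef_pos: [0.4196, 0.1401, 0.0825]
tool_rot: [-3.14, 0.575, -3.006]
contact_force: [-0.1, -0.1, 1.0]
gripper_width: -0.0
```

```bash
cat >> h.py <<'E'
def rep(env):
    tgtb(env,(-.11,-0.005,.088))
    o,p,R=state(env)
    tip=p+.0726*R[:,2]; corner=tip-.011*R[:,0]
    print('tip box',(BR.T@(tip-BC)).round(4),'corner',(BR.T@(corner-BC)).round(4))
    print('box +x 10mm in tool:',(R.T@BR@[10,0,0]).round(2),'up 10:',(R.T@[0,0,10]).round(2))
E
python3 - <<'E'
from h import *
from rig import env
rep(env)
E
```

```text
t 14.05 pos [0.4196 0.1401 0.0825] rot [-3.14   0.575 -3.006] F [-0.1 -0.1  1. ] w -0.0
shift mm [-19.3  -2.1   6. ] turn None
tip box [-0.0902 -0.0015  0.0216] corner [-0.081  -0.0008  0.0276]
box +x 10mm in tool: [-8.37 -0.75  5.43] up 10: [-5.44 -0.01 -8.39]
```

Fingertip is below lip level and in front of it. Next: forward under the lip, then up.

>>> carry_out --deltas '[[[-6, 0, 4], 0, 0], [[-12, -1, 8], 0, 0], [[-18, -1, 11], 0, 0], [[-18, -1, 11], 0, 0]]'

```text
time: 14.55
eef_pos: [0.4414, 0.142, 0.0835]
tool_rot: [-3.14, 0.576, -3.006]
contact_force: [-0.9, 0.3, -0.8]
gripper_width: 0.0002
```

Run:
```python
from h import *
from rig import env
rep(env)
for n in ["side"]:
    cv2.imwrite(f"pics/{n}7.png",env.snapshot(n)[:,:,::-1])
a=cv2.imread("pics/side7.png")[200:350,200:400]; cv2.imwrite("pics/side7c.png",cv2.resize(a,None,fx=4,fy=4,interpolation=cv2.INTER_CUBIC))
```

```text
t 14.55 pos [0.4414 0.142  0.0835] rot [-3.14   0.576 -3.006] F [-0.9  0.3 -0.8] w 0.0002
shift mm [-0.5 -1.  -5.1] turn None
tip box [-0.0683 -0.001   0.0226] corner [-0.0591 -0.0003  0.0286]
box +x 10mm in tool: [-8.36 -0.75  5.43] up 10: [-5.44 -0.01 -8.39]
```

View pics/side7c.png

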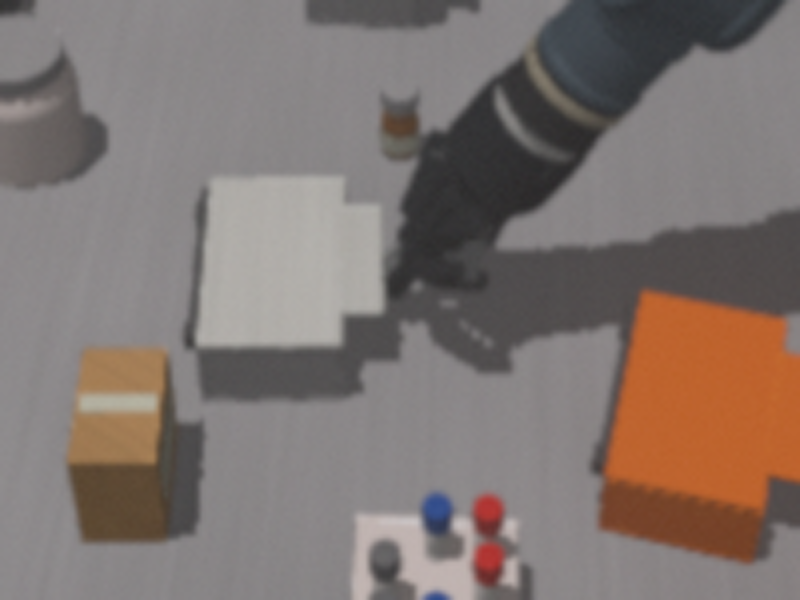

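>>> carry_out --deltas '[[[-5, 0, -8], 0, 0], [[-10, 0, -16], 0, 0], [[-15, 0, -24], 0, 0], [[-20, 0, -31], 0, 0], [[-26, 0, -39], 0, 0]]'

```text
time: 15.22
eef_pos: [0.4415, 0.1421, 0.1308]
tool_rot: [-3.14, 0.575, -3.006]
contact_force: [-0.7, 0.6, -0.9]
gripper_width: -0.0001
```

Run:
```python
from h import *
from rig import env
rep(env)
for n in ["side"]:
    cv2.imwrite(f"pics/{n}8.png",env.snapshot(n)[:,:,::-1])
a=cv2.imread("pics/side8.png")[200:350,200:400]; cv2.imwrite("pics/side8c.png",cv2.resize(a,None,fx=4,fy=4,interpolation=cv2.INTER_CUBIC))
```

```text
t 15.22 pos [0.4415 0.1421 0.1308] rot [-3.14   0.575 -3.006] F [-0.7  0.6 -0.9] w -0.0001
shift mm [25.3 -1.1 34.5] turn None
tip box [-0.0682 -0.0008  0.0698] corner [-0.059  -0.0001  0.0758]
box +x 10mm in tool: [-8.37 -0.75  5.43] up 10: [-5.44 -0.01 -8.39]
```

View pics/side8c.png

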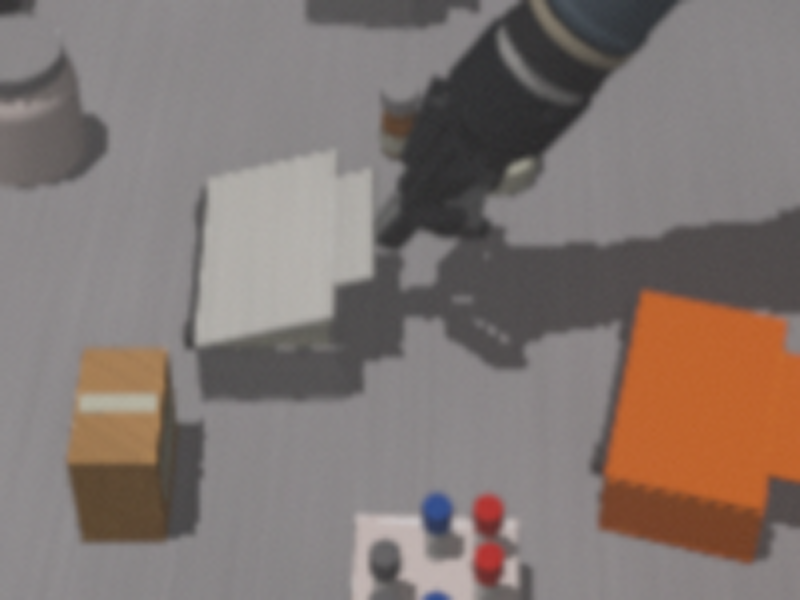

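>>> carry_out --deltas '[[[-14, 0, -10], 0, 0], [[-29, -1, -18], 0, 0], [[-40, -2, -22], 0, 0], [[-50, -2, -25], 0, 0], [[-62, -3, -26], 0, 0]]'

```text
time: 15.9
eef_pos: [0.4806, 0.1445, 0.1885]
tool_rot: [-3.141, 0.578, -3.006]
contact_force: [-0.7, 0.5, -0.4]
gripper_width: -0.0002
```

Run:
```python
from h import *
from rig import env
rep(env)
for n in ["side"]:
    cv2.imwrite(f"pics/{n}9.png",env.snapshot(n)[:,:,::-1])
a=cv2.imread("pics/side9.png")[200:350,200:400]; cv2.imwrite("pics/side9c.png",cv2.resize(a,None,fx=4,fy=4,interpolation=cv2.INTER_CUBIC))
```

```text
t 15.90 pos [0.4806 0.1445 0.1885] rot [-3.141  0.578 -3.006] F [-0.7  0.5 -0.4] w -0.0002
shift mm [89.7  1.9 61.5] turn None
tip box [-0.0289 -0.0008  0.1277] corner [-1.980e-02 -1.000e-04  1.337e-01]
box +x 10mm in tool: [-8.35 -0.75  5.45] up 10: [-5.46 -0.01 -8.38]
```

View pics/side9c.png

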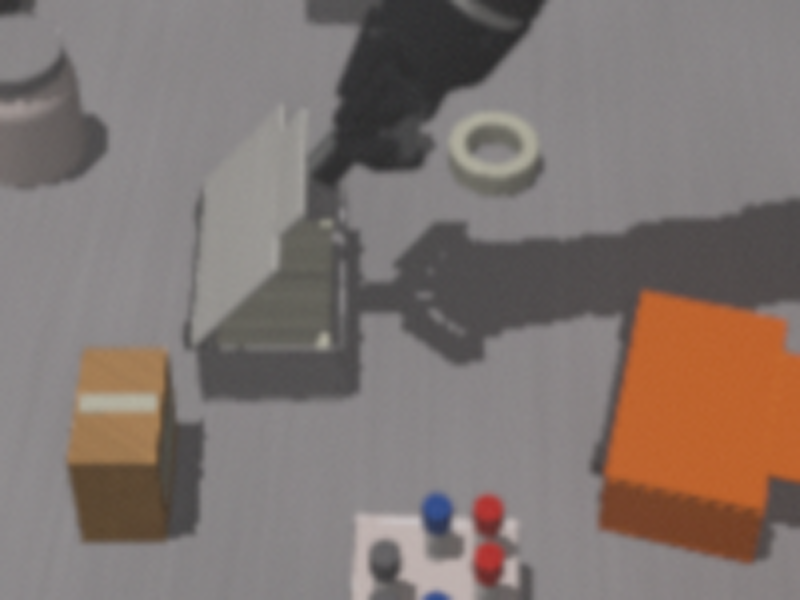

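>>> carry_out --deltas '[[[-10, -1, 3], 0, 0], [[-19, -1, 6], 0, 0], [[-29, -2, 8], 0, 0], [[-38, -3, 11], 0, 0], [[-48, -4, 15], 0, 0]]'

```text
time: 16.58
eef_pos: [0.5314, 0.1471, 0.2044]
tool_rot: [-3.141, 0.582, -3.006]
contact_force: [-0.5, 0.1, 0.8]
gripper_width: 0.0
```

Run:
```python
from h import *
from rig import env
rep(env)
for n in ["side"]:
    cv2.imwrite(f"pics/{n}10.png",env.snapshot(n)[:,:,::-1])
a=cv2.imread("pics/side10.png")[200:350,200:400]; cv2.imwrite("pics/side10c.png",cv2.resize(a,None,fx=4,fy=4,interpolation=cv2.INTER_CUBIC))
```

```text
t 16.57 pos [0.5314 0.1471 0.2044] rot [-3.141  0.582 -3.006] F [-0.5  0.1  0.8] w 0.0
shift mm [141.1   6.1  46.6] turn None
tip box [ 0.0222 -0.0012  0.1438] corner [ 0.0314 -0.0005  0.1498]
box +x 10mm in tool: [-8.33 -0.74  5.48] up 10: [-5.49 -0.01 -8.36]
```

View pics/side10c.png

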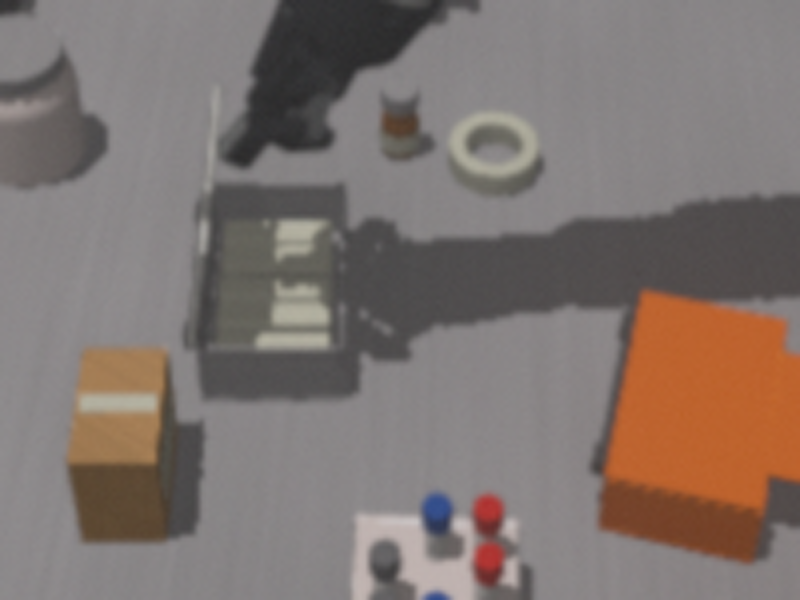

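>>> carry_out --deltas '[[[-8, -1, 6], 0, 0], [[-15, -1, 13], 0, 0], [[-22, -2, 20], 0, 0], [[-27, -2, 27], 0, 0], [[-30, -3, 34], 0, 0]]'

```text
time: 17.25
eef_pos: [0.577, 0.15, 0.1931]
tool_rot: [-3.14, 0.584, -3.007]
contact_force: [-0.2, -0.2, -0.6]
gripper_width: -0.0
```

Run:
```python
from h import *
from rig import env
rep(env)
for n in ["side"]:
    cv2.imwrite(f"pics/{n}11.png",env.snapshot(n)[:,:,::-1])
a=cv2.imread("pics/side11.png")[200:350,200:400]; cv2.imwrite("pics/side11c.png",cv2.resize(a,None,fx=4,fy=4,interpolation=cv2.INTER_CUBIC))
```

```text
t 17.25 pos [0.577  0.15   0.1931] rot [-3.14   0.584 -3.007] F [-0.2 -0.2 -0.6] w -0.0
shift mm [172.9   9.4  11.7] turn None
tip box [ 0.068  -0.0011  0.1325] corner [ 0.0772 -0.0004  0.1386]
box +x 10mm in tool: [-8.32 -0.74  5.5 ] up 10: [-5.51 -0.01 -8.34]
```

View pics/side11c.png

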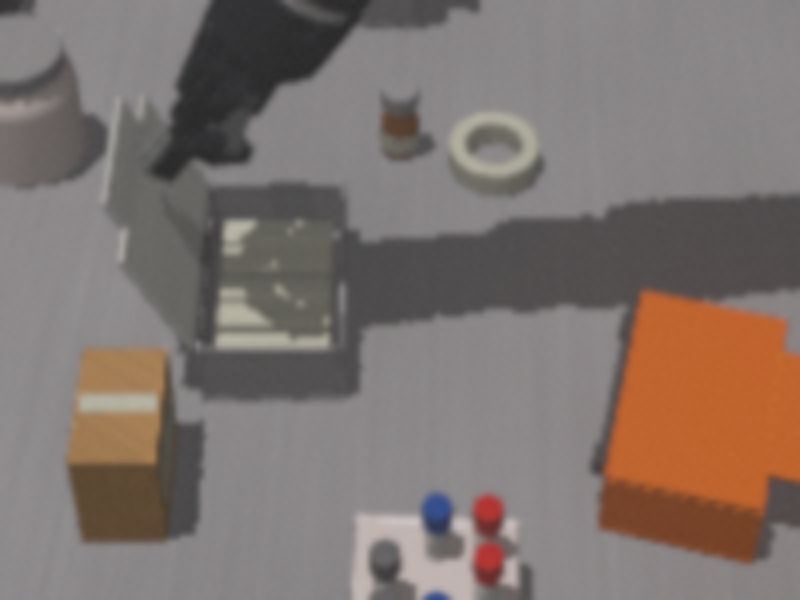

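>>> carry_out --deltas '[[[0, 0, -15], 0, 0], [[10, 0, -40], 0, 0], [[15, 0, -80], 0, 0], [[20, 0, -120], 0, 0], [[20, 0, -150], 0, 0]]'

```text
time: 17.92
eef_pos: [0.4773, 0.1366, 0.3095]
tool_rot: [-3.14, 0.586, -3.007]
contact_force: [0.5, 1.0, -0.5]
gripper_width: -0.0
```

>>> carry_out --deltas '[[[0, 0, 0], 0, 0], [[0, 0, 0], 0, 0], [[0, 0, 0], 0, 0], [[0, 0, 0], 0, 0]]'

```text
time: 18.42
eef_pos: [0.4771, 0.1365, 0.3075]
tool_rot: [-3.14, 0.583, -3.007]
contact_force: [-0.4, -0.3, -0.1]
gripper_width: -0.0001
```

Run:
```python
from h import *
from rig import env
rep(env)
for n in ["side","top"]:
    cv2.imwrite(f"pics/{n}12.png",env.snapshot(n)[:,:,::-1])
a=cv2.imread("pics/side12.png")[200:350,200:400]; cv2.imwrite("pics/side12c.png",cv2.resize(a,None,fx=4,fy=4,interpolation=cv2.INTER_CUBIC))
q=env.camera_params('side')
for th in (2.0,2.15,2.3):
    for y in (.045,-.045): 
        X=w((.045-.115*np.cos(th),y,.05+.115*np.sin(th))); print(th,y,((proj(q,X)[0]-[200,200])*4).round(0))
```

```text
t 18.43 pos [0.4771 0.1365 0.3075] rot [-3.14   0.583 -3.007] F [-0.4 -0.3 -0.1] w -0.0001
shift mm [151.7   9.5 162.9] turn None
tip box [-0.0326 -0.0086  0.2469] corner [-0.0234 -0.0079  0.253 ]
box +x 10mm in tool: [-8.32 -0.74  5.49] up 10: [-5.51 -0.01 -8.35]
2.0 0.045 [101. 203.]
2.0 -0.045 [118.  95.]
2.15 0.045 [ 77. 213.]
2.15 -0.045 [ 95. 105.]
2.3 0.045 [ 55. 225.]
2.3 -0.045 [ 75. 117.]
```

View pics/side12c.png

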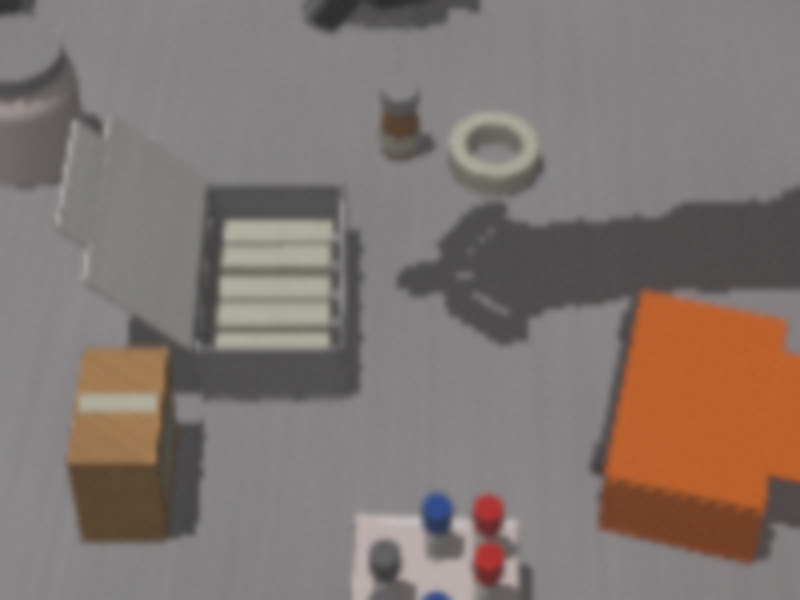

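View pics/side12.png

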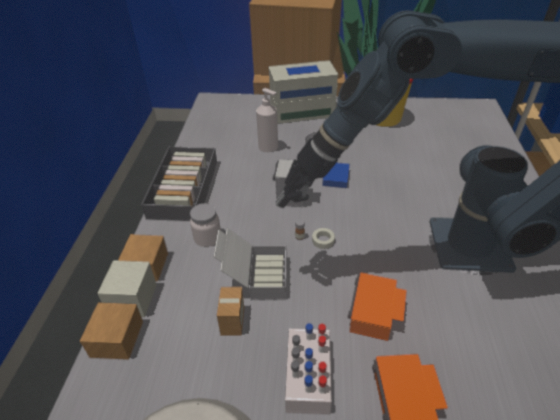

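The lid's lip corners in the crop are at (57,226) and (73,120). The predictions for 2.3 rad were (55,225) and (75,117), so the lid lies on its stop. The carton stands upright past the box's end, the arm is clear, and the tall box is shut. Handing in.

Run:
```python
from rig import env
print(env.close_job())
```

```text
the job is handed in; nothing more can be done
None
```

I slid the carton past the end of the swab box, then pushed the swab lid up and over, and it now lies open on its stop. I handed the job in at about 18.5 s; no verdict was reported.

- **Carton:** I pushed it with two fingertips side by side, moving away from the tall box, and it never tipped. The side picture put its centre about 131 mm from the box's centre along its width, with its near edge at about 92 mm. The box ends at 70 mm.
- **Lid:** With the fingers closed and tilted about 33°, I caught the front edge of the lip from below and pushed the lid over backwards. After I backed off, the lip corners matched the predicted positions for 2.3 rad to within about 3 pixels of the enlarged crop (under 1 camera pixel). The lid is clear of the carton.
- **Forces and bystanders:** Measured tool forces at the end of each move stayed within about 2 N. The tall box looked shut and the other things looked unmoved, but I judged that from the pictures and did not measure it.

**Possible problem:** the moves have no tilt command. I got the tilt by driving the arm high against the end of joint 4's range. That joint read up to 2.2947 rad, against the stated limit of 2.29. The rig raised no error, but I could not check whether this counts as passing the range.

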